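Hold the turbidity reference cell in the light beam

TASK

Lift the green-capped glass cell up and off its peg on the stand, gripping it only by its two white frosted faces and never touching its two clear faces with the fingers. Carry it to the light meter and hold it upright and still in the red beam between the lamp and the detector, with the clear faces squarely towards lamp and detector and the beam passing through the middle of the framed window low on the cell, without letting the cell bump the meter. Finish while still holding it there in the air, do not let go, and leave the other two cells hanging where they are.

Things in the scene. Friction and masses are not known exactly. Their poses are not given: they have to be found in the camera images.
- cell: Sealed glass cell with the GREEN cap, about 60 g. Origin: centre of its underside; z up. Glass body 24 x 24 x 50 mm (z 0 to 50): faces at x = +-12 mm clear, faces at y = +-12 mm white frosted (grip these, 24 mm apart). Green cap 20 (x) x 22 (y) x 5 mm on top (z 50 to 55), then the hanging loop. It starts upright on one of the stand's three pegs (which one varies). Half a turn about z looks the same.
- cell_loop (a point): Inner peak of the green hanging loop, 77 mm above the cell's underside. The loop rises from the cap to z 81 mm (outside), 8 mm thick along x, 22 mm wide along y, 16 mm inside. A peg runs through it along the cell's x (cell x parallel to stand x). Hung, the underside is 75 mm above the desk; the cell can swing a little about the peg.
- cell_window (a point): Centre of the cell's measuring window, on the cell's axis, 16 mm above its underside; a dark square frame (16 mm inside) on each clear face is centred on it.
- stand: Fixed stand, turned up to 0.25 rad; origin on the desk at the centre of its white base plate (x 130, y 250, 12 mm high). An aluminium crossbar at x = +47 mm, its top 160 mm above the desk (nothing is higher), carries three pegs at y = -85, 0, +85 mm that point along -x, roughly towards the robot. The cells hang at about x = -12 mm.
- peg_mid (a point): On the axis of the middle peg where its tip turns up: stand x = -28, y = 0, 149 mm above the desk. All pegs are steel, 5 mm thick, level; the upturned tip ends at x = -36 mm, its top 8.5 mm above the axis. To come off a cell must rise by 6 to 15 mm (more and its cap meets the peg from below), then move about 35 mm or more along -x of the stand.
- meter: Fixed off-white light meter, turned up to 0.35 rad; origin on the desk right below the middle of the beam. Base 30 mm high, 200 mm wide (y), x -60 to +210 mm. Lamp housing (red patch on top) at y +35 to +85 mm, detector housing (black patch on top) at y -35 to -85 mm, both x -30 to +30 mm, tops at 99 mm. From x = +70 mm backwards the instrument's body, top 91 mm.
- beam_mid (a point): Middle of the red beam, halfway between lamp and detector, 75 mm above the desk; axes as the meter's. The beam is red, 6 mm thick and runs along the meter's y across an open gap 63 mm wide between the lens rims.
- cell_amber: Same shape and size as the green-capped cell, hanging on another peg of the stand; leave it there. Orange cap.
- cell_blue: Same shape and size as the green-capped cell, hanging on another peg of the stand; leave it there. Blue cap.

How it is judged:
By the outcome, as a careful person would: the job done as asked, in the order asked, and still so for the second after the job is handed in, while the arm keeps its last pose, push and grip.
It also fails if it takes over 43 s, if anything falls off the work surface, if the arm or the gripper's body presses on something with over 40 N, if the wrist force passes 120 N, or if a joint passes its speed limit or range.

ROBOT

A 6-joint arm with a two-finger parallel gripper is mounted at the origin on the work surface. World frame = base frame: x ahead of the robot, y to its left, z up, the work surface at z = 0. Lengths are in m, angles in rad, forces in N, time in s.
With the tool pointing down it reaches from about 0.35 to 0.975 m from the base axis. Payload 4.9 kg.
Tool frame: the origin (TCP) lies at the very end of the fingers, on their centre line; the grasp point (between the pads) lies 19 mm behind it (ctrl.pinch_z is the distance from the TCP to the grasp point, in m); z points along the fingers, y is the direction in which the jaws open and shut (so a half turn about z gives the same grasp; the last joint's range is limited). The gripper opens to 85 mm and grips with 20 to 120 N. Pads are 22 mm wide; open, the fingers measure 114 mm over their backs; the gripper's body (76 mm by 85 mm) begins 54 mm behind the grasp point. The pads swing forward as they close: fully open they stand 13 mm farther back than shut.
Start: joints at [-1.332, 0.053, 1.613, -0, 1.476, -0.119], TCP at [0.219, -0.585, 0.231] pointing down, gripper open.
Joint ranges: [-3.01, 3.01], [-1.01, 2.22], [0.06, 2.58], [-1.02, 4.17], [0.09, 2.62], [-3.14, 3.14]. Speed limits (rad/s): [2.57, 2.57, 3.14, 3.14, 3.14, 3.14].

INTERFACE

Orientations are given as a rotation vector (axis times angle).
In Python, from station import ctrl gives the robot as it stands.
- The arm moves only by the tool carry_out, never from a script. Its argument "series" is a list of rows, each a list of 7 numbers: the shift along the world's x, y, z each as a share of 0.025 m, from -1 to 1, then the turn, a rotation vector about the world's x, y, z each as a share of 0.1 rad, from -1 to 1, then the opening, from 0 (shut) to 1 (fully open). A call has 1 to 12 rows; each row shifts and turns the commanded pose from where the row before left it; what a row does not reach is not made up. A row lasts 1/10 s, in which the tool goes at most 50 mm and 8.59 degrees, less where a joint would pass 70% of its speed; a pose out of reach is approached as far as the arm can. A call with a number of a shift or a turn outside -1 to 1 is refused whole. A call with a gripper value outside its range is refused whole. The fingers move at their own pace and stop on an object; "grip_force" is the grip in N (left out, the last holds). Time passes only in rows, so rows that do not move let the fingers close. It gives the time, the measured TCP pose, the force and the opening at its end, in the units of the state.
- ctrl.get_obs(): the state, without advancing time (a new reading comes with each control period).
- ctrl.get_image(name): name is "scene" or "side" or "wrist"; returns a dict with "frame" (400x640x3 uint8, blue, green, red), "fx", "fy", "cx", "cy" (pixels), "k1" (the pictures are not rectified: a ray, as slopes to the right and down, at radius r is drawn at 1 + k1 r^2 times it, then the intrinsics apply), "R" (3x3) and "t" (3): a world point X has camera coordinates R X + t; the wrist camera has in their place "hand_eye" (4x4, takes a point from camera to tool coordinates, whose origin is the TCP and whose axes are the flange's). Camera axes: x right, y down, z forward; pixel columns grow to the right and rows downward; lengths in m; the calibration is good to about 2 mm. A picture is of the moment at which its call begins: read the wrist's pose just before it. There is no depth.
- ctrl.finish_job(): hands the job in, once; it reports no verdict.
Trained networks look in a picture, given as the dict that the camera call returned (one of the last four; its "shot" number tells which), for a name from the list of things; names that differ only in an ending like _2 or _b are one class to them, and where a whole thing is asked for, a point or a joint stands for the part that bears it (a point fixed in the world has none). Each returns a list of dicts, best first, with "p" (0 to 1); they miss things now and then, are a little off and sometimes report something else, mostly with a low value. They report only what shows in the picture. A call takes as long as a camera call.
- ctrl.trace(picture, name): "mask" (400x640 bool, what is visible of it) and "rect" ([left, top, width, height] as shares, 0 to 1, of the picture: columns of its width, rows of its height, round what is visible of it).
- ctrl.mark_of(picture, name): "position" ([column, row] as shares, 0 to 1, of the picture: columns of its width, rows of its height: a listed point, or the origin of a listed thing).
The state is a dict: "t": time; "q": joint angles; "dq": joint speeds; "effort": joint torques, N m; "tool_pos": TCP position; "tool_rot": TCP orientation; "contact_force": force on the tool from outside, world axes, zero at the start; "wrist_torque": the same for the moment, N m; "opening": finger opening in m.
Only numpy, scipy, OpenCV 4.12 (cv2) and the standard library are available. Lean on these libraries where they do the work, as an engineer would, in place of code of your own. Each camera call takes 0.05 s, during which the arm holds its last target.

## Working session

There is one attempt and no reset: what is moved stays moved. The work goes in short steps, Python scripts to look and compute and a tool call to move; the robot and the scene stay as the last step left them, time stands still between calls to the robot, and variables do not carry over. Pictures are saved under pics/ and viewed, and the job is handed in when it is done.

Besides the shell and the picture viewer there is one more tool, called after "Request:" by a JSON object that holds its "fn" and its "kwargs", one argument or row to a line. carry_out: Moves the arm, as the interface text tells. Shift numbers are shares of 0.025 m and turn numbers shares of 0.1 rad, none past 1 either way. Its arguments: {"type":"object","properties":{"series":{"type":"array"},"grip_force":{"type":"number"}},"required":["series"]}

```bash
ls; mkdir -p pics; cat > h.py <<'E'
import numpy as np, cv2
from station import ctrl
from scipy.spatial.transform import Rotation as Ro
def grab(n,fn=None):
    o=ctrl.get_obs(); p=ctrl.get_image(n)
    if n=='wrist':
        T=np.eye(4);T[:3,:3]=Ro.from_rotvec(o['tool_rot']).as_matrix();T[:3,3]=o['tool_pos']
        M=np.linalg.inv(T@np.array(p['hand_eye'])); p['R_']=M[:3,:3];p['t_']=M[:3,3]
    else: p['R_']=np.array(p['R']);p['t_']=np.array(p['t'])
    if fn: cv2.imwrite('pics/'+fn,p['frame'])
    return p
def proj(p,X):
    X=np.atleast_2d(X);c=X@p['R_'].T+p['t_'];s=c[:,:2]/c[:,2:];r2=(s**2).sum(1,keepdims=True)
    s=s*(1+p['k1']*r2);return s*[p['fx'],p['fy']]+[p['cx'],p['cy']]
def ray(p,uv):
    d=(np.array(uv,float)-[p['cx'],p['cy']])/[p['fx'],p['fy']];s=d.copy()
    for _ in range(30): s=d/(1+p['k1']*(s@s))
    v=p['R_'].T@np.array([s[0],s[1],1]);return -p['R_'].T@p['t_'],v/np.linalg.norm(v)
def atz(p,uv,z):
    c,v=ray(p,uv);return c+v*(z-c[2])/v[2]
def tri(rs):
    A=0;b=0
    for c,v in rs:
        P=np.eye(3)-np.outer(v,v);A=A+P;b=b+P@c
    return np.linalg.solve(A,b)
def mark(p,n):
    return [(round(r['p'],2),np.array(r['position'])*[640,400]) for r in ctrl.mark_of(p,n)]
E
python3 - <<'E'
from h import *
print(ctrl.get_obs())
P={n:grab(n,n+'0.png') for n in('scene','side','wrist')}
for k,p in P.items():
  print(k,p['fx'],p['k1'],-p['R_'].T@p['t_'])
  for n in('cell','cell_loop','cell_window','stand','peg_mid','meter','beam_mid','cell_amber','cell_blue'):
    print(n,mark(p,n)[:2])
E
```

```text
pics
{'t': 0.0, 'q': array([-1.33197233e+00,  5.33658158e-02,  1.61429927e+00,  1.60901392e-05,
        1.47601378e+00, -1.18987132e-01]), 'dq': array([-3.55312447e-05, -6.31071299e-04,  1.13728182e-03,  2.35178617e-04,
       -6.91097711e-04, -6.17954176e-06]), 'effort': array([-4.12561149e-04, -3.93679440e+01, -3.70180678e+01, -1.00009011e-04,
        6.90198125e-03,  1.03776367e-05]), 'tool_pos': array([ 0.21875289, -0.58479631,  0.23005433]), 'tool_rot': array([-3.08940006e+00, -5.58681810e-01,  1.71009981e-04]), 'contact_force': array([ 0.05927002, -0.06186277, -0.14277499]), 'wrist_torque': array([ 0.00875011, -0.03277306,  0.04346724]), 'opening': 0.08538352442044923}
scene 407.7541375308749 0.007778397183952266 [ 1.15451809 -0.28094985  0.81634278]
cell [(0.44, array([204.096, 232.28 ]))]
cell_loop [(0.54, array([195.008, 210.88 ]))]
cell_window [(0.66, array([198.08, 229.48]))]
stand [(0.75, array([208.576, 256.2  ]))]
peg_mid []
meter [(0.91, array([396.224, 212.8  ]))]
beam_mid [(0.73, array([403.072, 194.   ]))]
cell_amber [(0.59, array([165.184, 253.   ]))]
cell_blue [(0.45, array([234.88, 217.8 ])), (0.42, array([395.2, 212.8]))]
side 431.1633840456441 -0.010198783521326223 [ 0.47341383 -0.71269982  0.64115729]
cell [(0.67, array([314.624, 326.12 ]))]
cell_loop [(0.89, array([315.776, 292.2  ])), (0.58, array([303.68, 294.  ]))]
cell_window [(0.73, array([316.288, 322.8  ]))]
stand [(0.8, array([319.68, 350.88]))]
peg_mid [(0.77, array([301.824, 294.2  ]))]
meter [(0.82, array([327.168, 185.4  ]))]
beam_mid [(0.72, array([329.92, 159.2 ]))]
cell_amber [(0.74, array([330.368, 376.   ])), (0.39, array([312.512, 319.   ]))]
cell_blue [(0.72, array([299.776, 290.88 ]))]
wrist 303.5171688816289 -0.0015031393893659888 [ 0.29066245 -0.55987316  0.37188367]
cell []
cell_loop []
cell_window []
stand []
peg_mid []
meter []
beam_mid []
cell_amber []
cell_blue []
```

View pics/scene0.png

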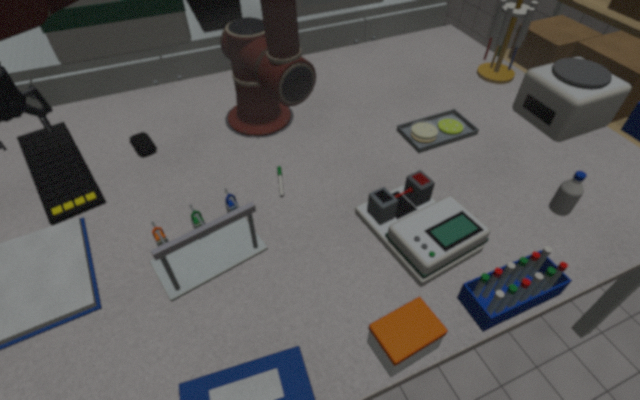

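View pics/side0.png

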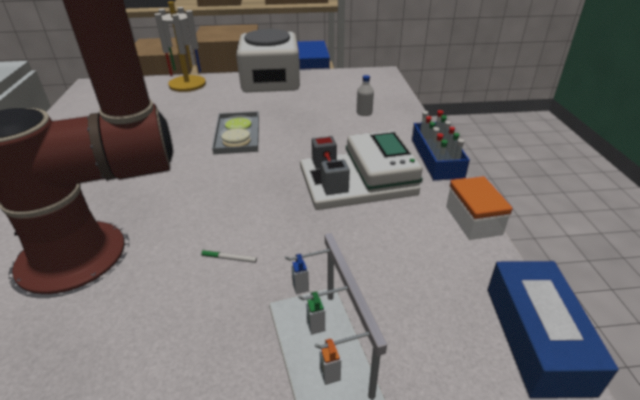

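```bash
python3 - <<'E'
from h import *
P={n:grab(n) for n in('scene','side')}
for n in('cell','cell_loop','cell_window','stand','peg_mid','meter','beam_mid','cell_amber','cell_blue'):
  m=[mark(P[k],n) for k in P]
  if all(m):
    rs=[ray(P[k],x[0][1]) for k,x in zip(P,m)];X=tri(rs);print(n,X.round(4),[np.linalg.norm(proj(P[k],X)[0]-x[0][1]).round(1) for k,x in zip(P,m)])
for n,z in(('stand',.0),('meter',0),('beam_mid',.075),('cell_loop',.152),('cell_window',.091),('cell',.075),('cell_amber',.075),('cell_blue',.075)):
  for k in P:
    for q,uv in mark(P[k],n)[:2]: print(n,k,q,atz(P[k],uv,z).round(4))
for k in P:
  im=P[k]['frame']; c=[(205,235),(400,190)] if k=='scene' else [(320,320),(330,160)]
  for i,(u,v) in enumerate(c):
    s=cv2.resize(im[max(0,v-75):v+75,u-100:u+100],None,fx=4,fy=4,interpolation=2);cv2.imwrite(f'pics/{k}_c{i}.png',s)
E
```

```text
cell [ 0.491  -0.2815  0.063 ] [np.float64(0.4), np.float64(0.6)]
cell_loop [ 0.4988 -0.2894  0.1556] [np.float64(0.8), np.float64(1.2)]
cell_window [ 0.4949 -0.2934  0.092 ] [np.float64(0.7), np.float64(1.0)]
stand [ 0.5077 -0.2837 -0.002 ] [np.float64(2.2), np.float64(3.2)]
peg_mid [ 0.4801 -0.2933  0.1455] [np.float64(2.8), np.float64(4.2)]
meter [ 0.5638  0.2084 -0.0067] [np.float64(0.6), np.float64(0.6)]
beam_mid [ 0.483   0.1464 -0.1916] [np.float64(61.6), np.float64(72.2)]
cell_amber [ 0.5095 -0.3744  0.0726] [np.float64(1.7), np.float64(2.7)]
cell_blue [ 0.4795 -0.208   0.0692] [np.float64(0.3), np.float64(0.4)]
stand scene 0.66 [ 0.514  -0.2873  0.    ]
stand side 0.66 [ 0.5047 -0.2799  0.    ]
stand side 0.15 [0.5703 0.1991 0.    ]
meter scene 0.56 [0.5701 0.2029 0.    ]
meter side 0.85 [0.5622 0.2012 0.    ]
beam_mid scene 0.82 [0.5824 0.1992 0.075 ]
beam_mid side 0.71 [ 0.4905 -0.2896  0.075 ]
beam_mid side 0.57 [0.567  0.2125 0.075 ]
cell_loop scene 0.62 [ 0.4934 -0.2884  0.152 ]
cell_loop side 0.73 [ 0.4998 -0.2881  0.152 ]
cell_window scene 0.61 [ 0.4956 -0.2944  0.091 ]
cell_window side 0.81 [ 0.4941 -0.291   0.091 ]
cell scene 0.48 [ 0.5024 -0.2821  0.075 ]
cell side 0.77 [ 0.4902 -0.2895  0.075 ]
cell_amber scene 0.63 [ 0.5149 -0.3765  0.075 ]
cell_amber side 0.97 [ 0.5073 -0.3724  0.075 ]
cell_blue scene 0.64 [ 0.4854 -0.209   0.075 ]
cell_blue scene 0.25 [0.6242 0.1481 0.075 ]
cell_blue side 0.82 [ 0.4791 -0.2124  0.075 ]
```

```bash
python3 - <<'E'
import cv2,numpy as np
a=[cv2.imread(f'pics/{k}_c{i}.png')[:600] for k in('scene','side') for i in(0,1)]
a=[cv2.resize(x,(400,300)) for x in a]
cv2.imwrite('pics/mont.png',np.vstack([np.hstack(a[:2]),np.hstack(a[2:])]))
E
```

```text
(no output)
```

View pics/mont.png

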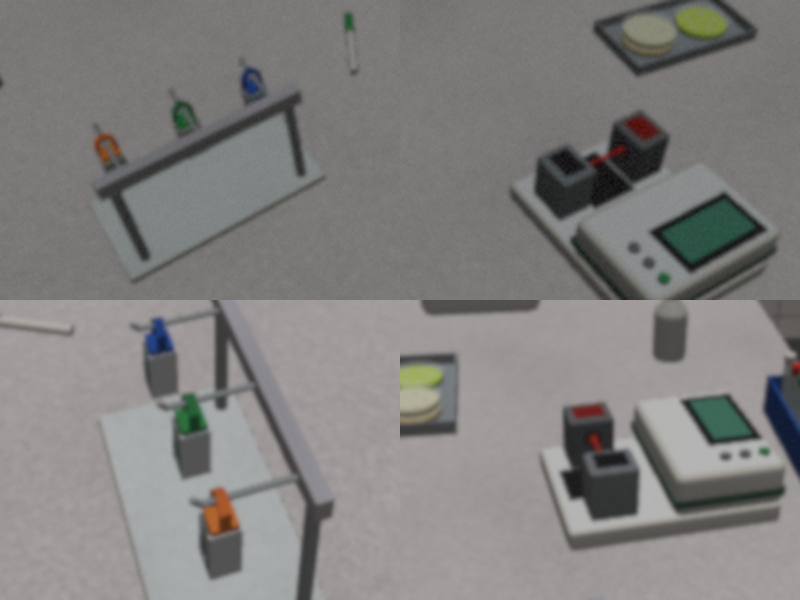

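Request:
{"fn": "carry_out", "kwargs": {
  "series": [
    [0.57,0.92,0.1,0,0,-0.16,0.6],
    [0.57,0.92,0.1,0,0,-0.16,0.6],
    [0.57,0.92,0.1,0,0,-0.16,0.6],
    [0.57,0.92,0.1,0,0,-0.16,0.6],
    [0.57,0.92,0.1,0,0,-0.16,0.6],
    [0.57,0.92,0.1,0,0,-0.16,0.6],
    [0.57,0.92,0.1,0,0,-0.16,0.6],
    [0.57,0.92,0.1,0,0,-0.16,0.6],
    [0.57,0.92,0.1,0,0,-0.16,0.6],
    [0.57,0.92,0.1,0,0,-0.16,0.6],
    [0.57,0.92,0.1,0,0,-0.16,0.6],
    [0,0,0,0,0,0,0.6]
  ]
}}

```text
t: 4.5
tool_pos: [0.3769, -0.3305, 0.2595]
tool_rot: [3.128, 0.29, 0.002]
contact_force: [-0.3, -0.7, 0.8]
opening: 0.0514
```

```bash
cat > look.py <<'E'
import sys
from h import *
p=grab('wrist',sys.argv[1]); o=ctrl.get_obs()
print(o['t'],o['tool_pos'],o['tool_rot'],o['opening'])
print(np.array(p['hand_eye']).round(4))
for n,z in(('cell_loop',.152),('cell_window',.091),('cell',.075),('cell_amber',.075),('cell_blue',.075),('peg_mid',.149),('stand',0.),('beam_mid',.075),('meter',0)):
    for q,uv in mark(p,n)[:2]: print(n,q,uv,atz(p,uv,z).round(4))
E
python3 look.py w1.png
```

```text
4.55 [ 0.37623744 -0.33167567  0.25924959] [3.12724664e+00 2.89092722e-01 6.49133931e-04] 0.05114364546753865
[[-2.000e-04 -9.539e-01 -3.002e-01  7.640e-02]
 [ 1.000e+00 -2.000e-04 -2.000e-04  1.600e-03]
 [ 1.000e-04 -3.002e-01  9.539e-01 -1.417e-01]
 [ 0.000e+00  0.000e+00  0.000e+00  1.000e+00]]
cell_loop 0.77 [296.576  39.12 ] [ 0.4969 -0.2911  0.152 ]
cell_window 0.96 [306.816  51.52 ] [ 0.4995 -0.2955  0.091 ]
cell 0.91 [304.512  57.72 ] [ 0.4961 -0.2931  0.075 ]
cell_amber 0.6 [393.408  58.88 ] [ 0.5111 -0.3789  0.075 ]
cell_amber 0.23 [303.68  52.2 ] [ 0.5008 -0.2915  0.075 ]
cell_blue 0.83 [217.984  60.8  ] [ 0.4777 -0.21    0.075 ]
peg_mid 0.73 [299.904  66.2  ] [ 0.4797 -0.2963  0.149 ]
peg_mid 0.51 [219.392  58.8  ] [ 0.4735 -0.2354  0.149 ]
stand 0.67 [309.824  56.48 ] [ 0.5087 -0.2934  0.    ]
```

View pics/w1.png

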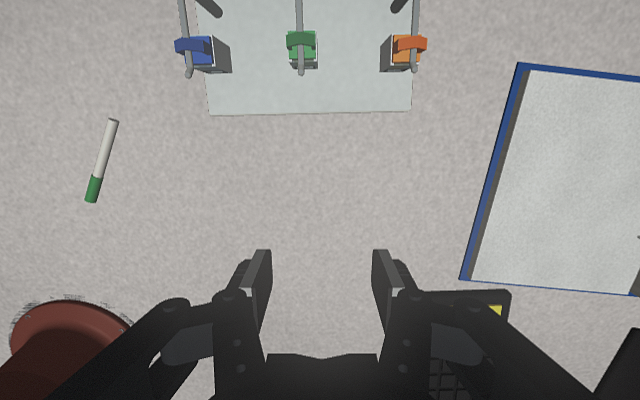

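Request:
{"fn": "carry_out", "kwargs": {
  "series": [
    [-0.9,-0.16,0,0,0,0,0.6],
    [-0.9,-0.16,0,0,0,0,0.6],
    [0,0,0,0,0,0,0.6],
    [0,0,0,0,0,0,0.6]
  ]
}}

```text
t: 5.4
tool_pos: [0.3306, -0.3406, 0.2589]
tool_rot: [3.129, 0.283, 0.001]
contact_force: [1.4, -0.3, -0.2]
opening: 0.0516
```

```bash
python3 - <<'E'
from h import *
p=grab('wrist','w2.png'); o=ctrl.get_obs(); print(o['t'],o['tool_pos'],o['tool_rot'])
for n,z in(('cell_loop',.152),('cell_window',.091),('cell',.075),('peg_mid',.149),('stand',0.)):
    for q,uv in mark(p,n)[:1]: print(n,q,uv,atz(p,uv,z).round(4))
import pickle;pickle.dump(p,open('w2.pkl','wb'))
cv2.imwrite('pics/w2c.png',cv2.resize(p['frame'][0:180,150:450],None,fx=2.6,fy=2.6,interpolation=2))
E
```

```text
5.45 [ 0.33087982 -0.34052281  0.2588969 ] [3.12857953e+00 2.84516542e-01 8.62377055e-04]
stand 0.62 [308.416  12.6  ] [ 0.5074 -0.2947  0.    ]
```

View pics/w2c.png

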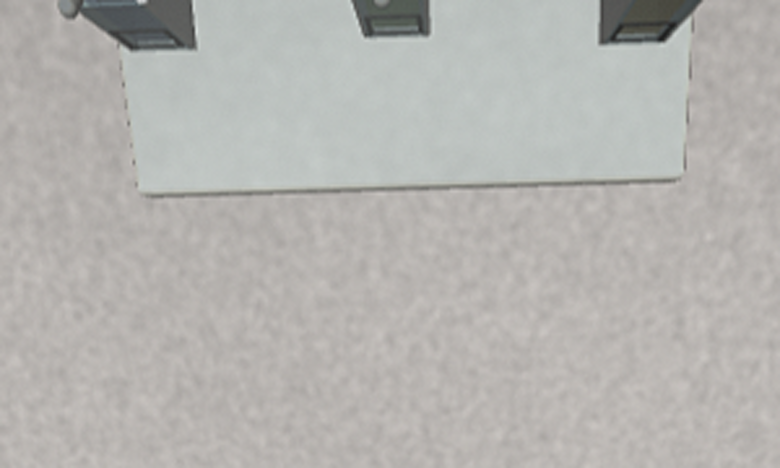

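Request:
{"fn": "carry_out", "kwargs": {
  "series": [
    [0.95,0.3,0.1,0,0,0,0.6],
    [0.95,0.3,0.1,0,0,0,0.6],
    [0.95,0.3,0,0,0,0,0.6],
    [0.95,0.3,0,0,0,0,0.6],
    [0,0,0,0,0,0,0.6],
    [0,0,0,0,0,0,0.6]
  ]
}}

```text
t: 6.3
tool_pos: [0.4259, -0.3101, 0.2635]
tool_rot: [-3.128, -0.287, 0.001]
contact_force: [-1.0, -0.2, -0.1]
opening: 0.0511
```

```bash
python3 - <<'E'
from h import *
import pickle
p2=pickle.load(open('w2.pkl','rb'))
a=atz(p2,(145/2.6+150,191/2.6),.012);b=atz(p2,(680/2.6+150,178/2.6),.012);d=a-b
print('front edge',a,b,np.linalg.norm(d),'yaw',np.arctan2(-d[0],d[1]))
y=d/np.linalg.norm(d);x=np.array([y[1],-y[0],0]);c=(a+b)/2+x*.065;print('stand',c,'cell',c-.012*x)
p=grab('wrist','w3.png'); o=ctrl.get_obs(); print(o['t'],o['tool_pos'],o['tool_rot'])
for n,z in(('cell_loop',.152),('cell_window',.091),('cell',.075),('peg_mid',.149),('stand',0.),('cell_amber',.075),('cell_blue',.075)):
    for q,uv in mark(p,n)[:1]: print(n,q,uv,atz(p,uv,z).round(4))
pickle.dump(p,open('w3.pkl','wb'))
cv2.imwrite('pics/w3c.png',cv2.resize(p['frame'][0:220,150:450],None,fx=2.6,fy=2.6,interpolation=2))
E
```

```text
front edge [ 0.42043739 -0.18678103  0.012     ] [ 0.469368   -0.42480668  0.012     ] 0.2430029090096505 yaw 0.20274422637913364
stand [ 0.50857134 -0.29270558  0.012     ] cell [ 0.49681713 -0.29512188  0.012     ]
6.35 [ 0.4254497  -0.31033773  0.26357762] [-3.12833926e+00 -2.85835208e-01  1.12084746e-03]
cell_loop 0.59 [319.488 108.6  ] [ 0.5008 -0.2962  0.152 ]
cell_window 0.95 [317.888 109.8  ] [ 0.4992 -0.2945  0.091 ]
cell 0.97 [315.904 113.   ] [ 0.4956 -0.2928  0.075 ]
peg_mid 0.73 [315.52 134.48] [ 0.4801 -0.2966  0.149 ]
stand 0.88 [323.712 102.6  ] [ 0.5085 -0.2992  0.    ]
cell_amber 0.71 [399.616 114.72 ] [ 0.5098 -0.3791  0.075 ]
cell_blue 0.95 [235.072 115.52 ] [ 0.4777 -0.2102  0.075 ]
```

View pics/w3c.png

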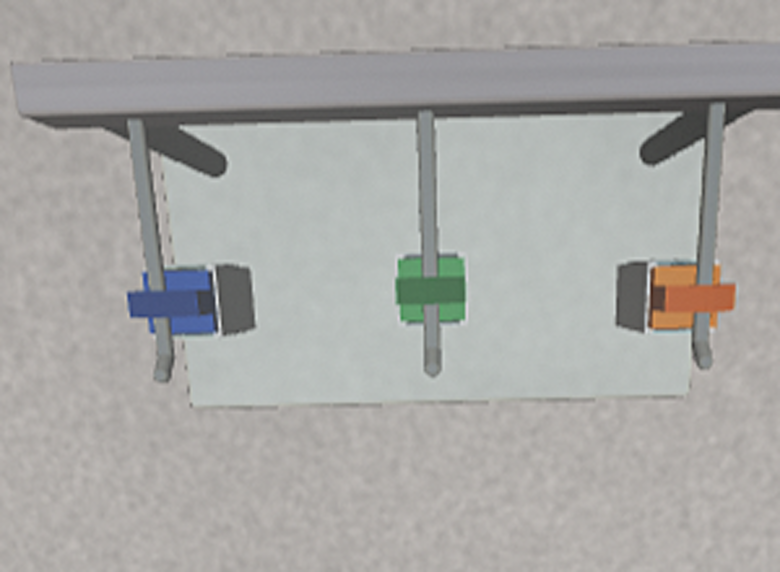

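```bash
python3 - <<'E'
from h import *
import pickle
p=pickle.load(open('w3.pkl','rb'))
f=lambda u,v,z:atz(p,(u/2.6+150,v/2.6),z)
print('loop',f(431,291,.156),'cap',f(431,290,.130))
a=f(426.5,112,.1515);b=f(431,345,.1515);d=a-b;print('peg yaw',np.arctan2(d[1],d[0]),a,b,f(432.5,368,.1575))
a=f(192,406,.012);b=f(687,396,.012);d=a-b;print('front',np.linalg.norm(d),np.arctan2(-d[0],d[1]),(a+b)/2)
a=f(20,63,.16);b=f(770,42,.16);d=a-b;print('bar',np.linalg.norm(d),np.arctan2(-d[0],d[1]))
for z,us in((.156,[(146,303),(705,297)]),):
  a,b=[f(*u,z) for u in us];d=a-b;print('loops',np.linalg.norm(d),np.arctan2(-d[0],d[1]),(a+b)/2)
R=Ro.from_rotvec(ctrl.get_obs()['tool_rot']).as_matrix();print(np.arctan2(R[1,0],R[0,0]))
E
```

```text
loop [ 0.49779724 -0.2937945   0.156     ] cap [ 0.49773323 -0.29332234  0.13      ]
peg yaw 0.19713545355109788 [ 0.54623706 -0.28370725  0.1515    ] [ 0.4817585  -0.29658553  0.1515    ] [ 0.47547404 -0.2982946   0.1575    ]
front 0.24604217806711193 0.20315864632803754 [ 0.44492813 -0.30462218  0.012     ]
bar 0.20551212324693174 0.20736106323512207
loops 0.169586846629131 0.19323929273348903 [ 0.49491267 -0.292503    0.156     ]
0.1810614106124702
```

Request:
{"fn": "carry_out", "kwargs": {
  "series": [
    [0.96,0.22,0,0,0,0.07,0.6],
    [0.96,0.22,0,0,0,0.07,0.6],
    [0.95,0.22,0,0,0,0.06,0.6],
    [0,0,-0.8,0,0,0,0.6],
    [0,0,-0.8,0,0,0,0.6],
    [0,0,-0.8,0,0,0,0.6],
    [0,0,-0.8,0,0,0,0.6],
    [0,0,0,0,0,0,0.6],
    [0,0,0,0,0,0,0.6],
    [0,0,0,0,0,0,0.6]
  ]
}}

```text
t: 7.7
tool_pos: [0.498, -0.2946, 0.1855]
tool_rot: [3.124, 0.316, 0.003]
contact_force: [-0.3, 0.2, 0.6]
opening: 0.0509
```

```bash
python3 - <<'E'
from h import *
p=grab('wrist','w4.png'); o=ctrl.get_obs(); print(o['t'],o['tool_pos'],o['tool_rot'])
R=Ro.from_rotvec(o['tool_rot']).as_matrix();print(np.arctan2(R[1,0],R[0,0]),R[:,2])
for h in(.0,.04): print(proj(p,o['tool_pos']-[0,0,h]))
E
```

```text
7.75 [ 0.49807274 -0.29454594  0.18564742] [3.12367686 0.31608406 0.00323099]
0.2016949501980411 [ 0.00224533 -0.00174545 -0.99999596]
[[318.47000766 262.0634316 ]]
[[318.93089202 232.26674437]]
```

View pics/w4.png

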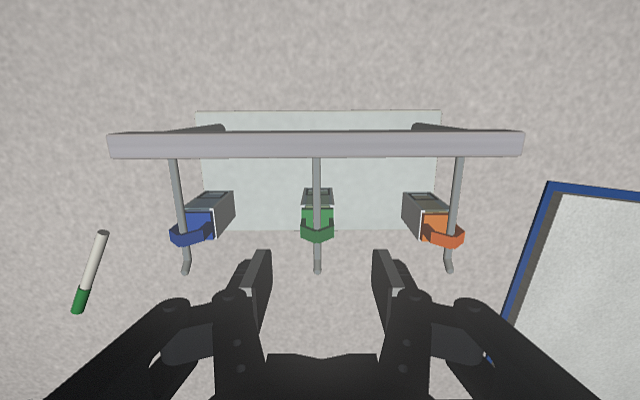

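```bash
python3 - <<'E'
from h import *
p=grab('wrist'); f=p['frame'].copy()
x=np.array([np.cos(.2),np.sin(.2),0]);y=np.array([-x[1],x[0],0]);c=np.array([.497,-.294,0])
f=cv2.resize(f[170:290,220:420],None,fx=4,fy=4,interpolation=2)
def L(pts):
    q=((proj(p,np.array(pts))-[220,170])*4+2).astype(int);cv2.polylines(f,[q.reshape(-1,1,2)],True,(0,0,255),1)
for z,a,b in((.156,.004,.011),(.130,.010,.011),(.125,.012,.012),(.075,.012,.012)):
    L([c+x*a*i+y*b*j+[0,0,z] for i,j in((1,1),(1,-1),(-1,-1),(-1,1))])
L([c-.024*x+[0,0,.1575],c+.059*x+[0,0,.1515]])
cv2.imwrite('pics/w4o.png',f)
E
```

```text
(no output)
```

View pics/w4o.png

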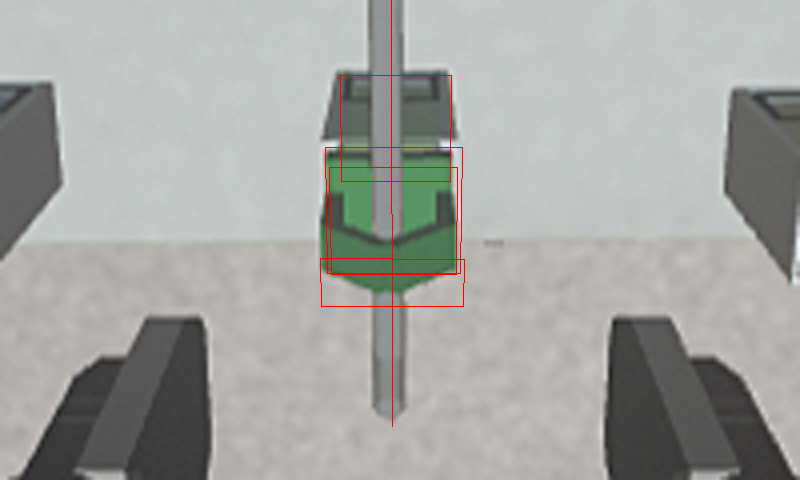

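Request:
{"fn": "carry_out", "kwargs": {
  "series": [
    [-0.04,0.05,0,0,0,0,0.6],
    [0,0,-0.6,0,0,0,0.6],
    [0,0,-0.6,0,0,0,0.6],
    [0,0,-0.6,0,0,0,0.6],
    [0,0,-0.6,0,0,0,0.6],
    [0,0,-0.6,0,0,0,0.6],
    [0,0,-0.6,0,0,0,0.6],
    [0,0,0,0,0,0,0.6],
    [0,0,0,0,0,0,0.6]
  ]
}}

```text
t: 8.7
tool_pos: [0.4962, -0.2926, 0.0933]
tool_rot: [-3.125, -0.316, 0.001]
contact_force: [0.7, -0.8, 0.2]
opening: 0.0512
```

```bash
python3 - <<'E'
from h import *
p=grab('wrist','w5.png'); o=ctrl.get_obs(); print(o['t'],o['tool_pos'],p['cx'],p['cy'])
s=grab('side','s5.png');cv2.imwrite('pics/s5c.png',cv2.resize(s['frame'][240:390,220:420],None,fx=4,fy=4,interpolation=2))
E
```

```text
8.75 [ 0.49674585 -0.2929183   0.09421821] 321.41952823232936 203.907736632289
```

View pics/w5.png

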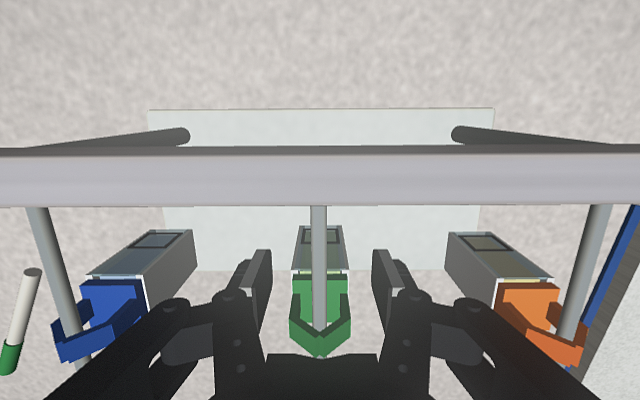

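View pics/s5c.png

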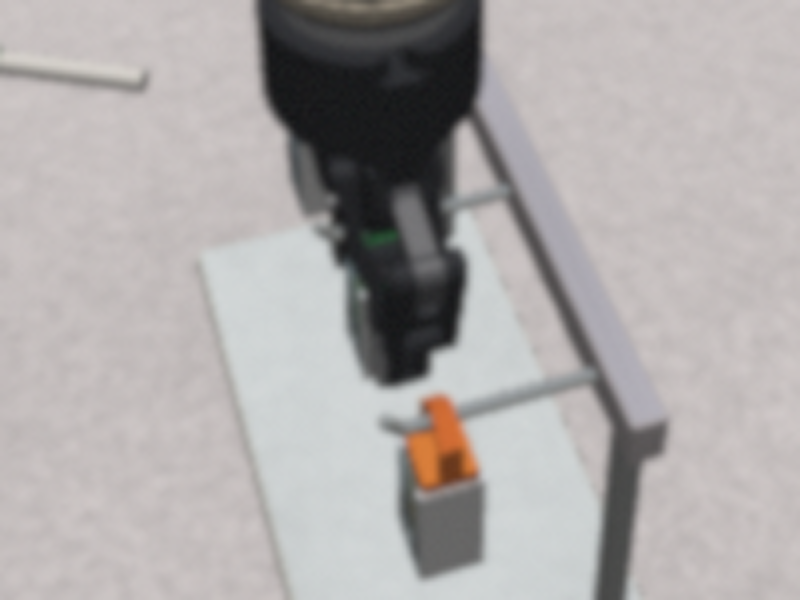

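Request:
{"fn": "carry_out", "kwargs": {
  "grip_force": 35,
  "series": [
    [-0.01,0.03,0,0,0,0,0.45],
    [0,0,0,0,0,0,0.35],
    [0,0,0,0,0,0,0.3],
    [0,0,0,0,0,0,0.2],
    [0,0,0,0,0,0,0.1],
    [0,0,0,0,0,0,0],
    [0,0,0,0,0,0,0],
    [0,0,0,0,0,0,0]
  ]
}}

```text
t: 9.6
tool_pos: [0.4964, -0.292, 0.0943]
tool_rot: [3.125, 0.316, 0.001]
contact_force: [-1.0, 1.9, 3.2]
opening: 0.0235
```

```bash
python3 - <<'E'
from h import *
p=grab('wrist','w6.png'); o=ctrl.get_obs(); print(o['t'],o['tool_pos'],o['opening'],o['contact_force'],o['wrist_torque'])
E
```

```text
9.65 [ 0.49636313 -0.2919755   0.09422822] 0.02342387334595049 [-1.1233046   1.87236691  4.15610605] [0.17110044 0.06907179 0.02327174]
```

View pics/w6.png

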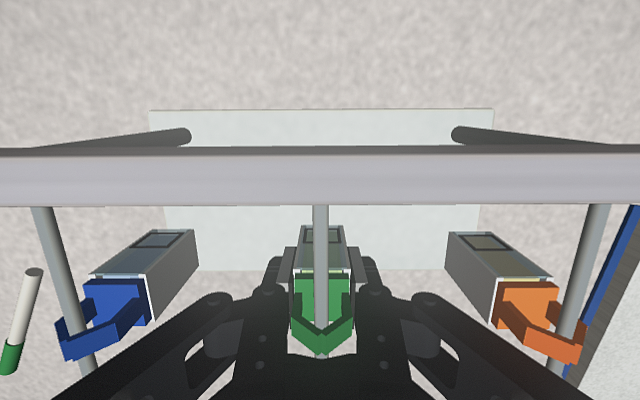

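Request:
{"fn": "carry_out", "kwargs": {
  "series": [
    [0,0,0.14,0,0,0,0],
    [0,0,0.14,0,0,0,0],
    [0,0,0.14,0,0,0,0],
    [0,0,0,0,0,0,0],
    [0,0,0,0,0,0,0]
  ]
}}

```text
t: 10.15
tool_pos: [0.4961, -0.2919, 0.1043]
tool_rot: [3.126, 0.316, 0.0]
contact_force: [0.8, -0.1, -1.1]
opening: 0.0239
```

```bash
python3 - <<'E'
from h import *
p=grab('wrist','w7.png'); o=ctrl.get_obs(); print(o['t'],o['tool_pos'],o['opening'],o['contact_force'],o['wrist_torque'])
s=grab('side');cv2.imwrite('pics/w7c.png',np.hstack([cv2.resize(p['frame'][200:380,220:420],None,fx=2,fy=2,interpolation=2),cv2.resize(s['frame'][270:360,270:370],None,fx=4,fy=4,interpolation=2)]))
E
```

```text
10.2 [ 0.49600763 -0.29187221  0.10414377] 0.02350956894961749 [-0.07290263  0.01897672 -1.25160464] [ 0.02868888 -0.00439972  0.0121716 ]
```

View pics/w7c.png

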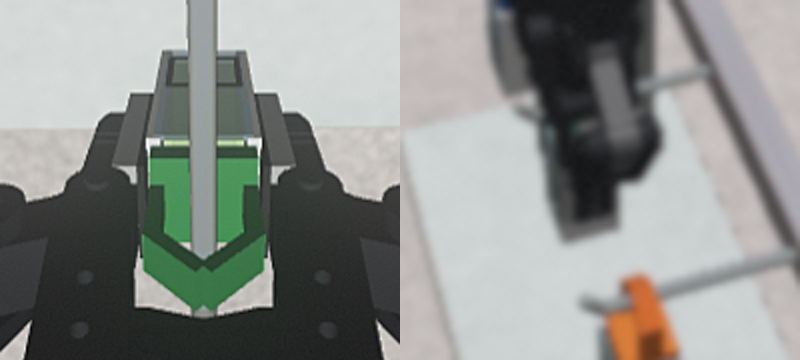

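Request:
{"fn": "carry_out", "kwargs": {
  "series": [
    [-0.196,-0.04,0,0,0,0,0],
    [-0.196,-0.04,0,0,0,0,0],
    [-0.196,-0.04,0,0,0,0,0],
    [-0.196,-0.04,0,0,0,0,0],
    [-0.196,-0.04,0,0,0,0,0],
    [-0.196,-0.04,0,0,0,0,0],
    [-0.196,-0.04,0,0,0,0,0],
    [-0.196,-0.04,0,0,0,0,0],
    [-0.196,-0.04,0,0,0,0,0],
    [-0.196,-0.04,0,0,0,0,0],
    [-0.196,-0.04,0,0,0,0,0],
    [-0.196,-0.04,0,0,0,0,0]
  ]
}}

```text
t: 11.45
tool_pos: [0.4369, -0.304, 0.1043]
tool_rot: [3.126, 0.316, 0.0]
contact_force: [-0.3, 0.7, -0.1]
opening: 0.0236
```

```bash
python3 - <<'E'
from h import *
p=grab('wrist','w8.png'); o=ctrl.get_obs(); print(o['t'],o['tool_pos'],o['opening'],o['contact_force'],o['wrist_torque'])
E
```

```text
11.5 [ 0.43637105 -0.30405652  0.10419729] 0.02338605727414324 [ 1.08135127 -0.21002105 -0.85235887] [ 0.0107511  -0.02842857 -0.00102763]
```

View pics/w8.png

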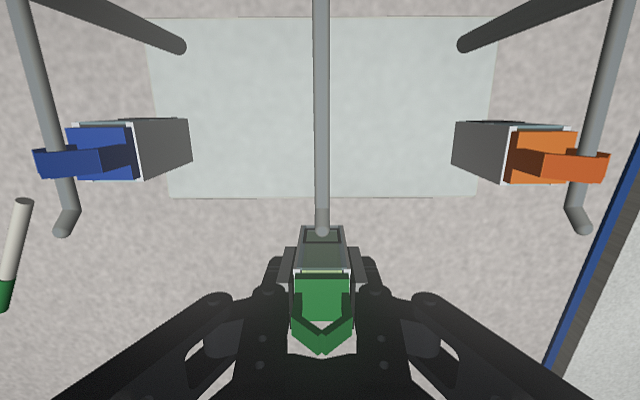

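Request:
{"fn": "carry_out", "kwargs": {
  "series": [
    [-0.3,0,0.6,0,0,0,0],
    [-0.3,0,0.9,0,0,0,0],
    [0,0,0.9,0,0,0,0],
    [0,0,0.9,0,0,0,0],
    [0,0.4,0.9,0,0,0,0],
    [0,0.8,0.9,0,0,0,0],
    [0.1,1,0.6,0,0,0,0],
    [0.1,1,0.4,0,0,0,0],
    [0.1,1,0.2,0,0,0,0],
    [0.1,1,0,0,0,0,0],
    [0.1,1,0,0,0,0,0],
    [0.1,1,0,0,0,0,0]
  ]
}}

```text
t: 12.7
tool_pos: [0.4373, -0.1229, 0.2619]
tool_rot: [3.125, 0.316, 0.001]
contact_force: [0.5, 0.5, -1.1]
opening: 0.0236
```

Request:
{"fn": "carry_out", "kwargs": {
  "series": [
    [0.1,1,0,0,0,0,0],
    [0.1,1,0,0,0,0,0],
    [0.1,1,0,0,0,0,0],
    [0.1,1,0,0,0,0,0],
    [0.1,1,0,0,0,0,0],
    [0.1,1,0,0,0,0,0],
    [0.1,1,0,0,0,0,0],
    [0.1,1,0,0,0,0,0],
    [0.1,1,0,0,0,0,0],
    [0.1,0.9,0,0,0,0,0],
    [0,0.4,0,0,0,0,0],
    [0,0,0,0,0,0,0]
  ]
}}

```text
t: 13.9
tool_pos: [0.4621, 0.1343, 0.2617]
tool_rot: [3.125, 0.319, -0.0]
contact_force: [0.0, 0.5, -0.1]
opening: 0.0235
```

```bash
python3 - <<'E'
from h import *
import pickle
p=grab('wrist','w9.png'); o=ctrl.get_obs(); print(o['t'],o['tool_pos'],o['tool_rot'],o['q'],o['opening'],o['contact_force'],o['wrist_torque'])
for n,z in(('beam_mid',.075),('meter',0)):
    for q,uv in mark(p,n)[:2]: print(n,q,uv,atz(p,uv,z).round(4))
pickle.dump(p,open('w9.pkl','wb'))
E
```

```text
13.95 [0.46218904 0.13350773 0.26170699] [ 3.12491199e+00  3.17787842e-01 -4.78168554e-04] [ 1.26679080e-01 -3.18380773e-01  1.89912717e+00 -5.55614826e-04
  1.56116490e+00  1.49478772e+00] 0.02348216219870939 [1.31694572 0.04836488 0.12662892] [-0.02158997 -0.02720566 -0.02005416]
beam_mid 0.69 [277.632  62.92 ] [0.5705 0.1993 0.075 ]
beam_mid 0.56 [611.712 226.8  ] [ 0.4769 -0.2092  0.075 ]
meter 0.76 [286.912  68.4  ] [0.5743 0.1989 0.    ]
```

View pics/w9.png

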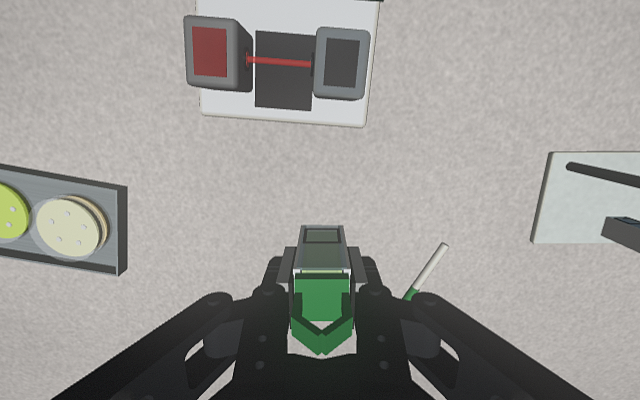

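Request:
{"fn": "carry_out", "kwargs": {
  "series": [
    [0.8,0.8,0.4,0,0,0,0],
    [0.8,0.8,0.4,0,0,0,0],
    [0,0.4,0,0,0,0,0],
    [0,0,0,0,0,0,0],
    [0,0,0,0,0,0,0],
    [0,0,0,0,0,0,0]
  ]
}}

```text
t: 14.65
tool_pos: [0.5017, 0.1827, 0.2813]
tool_rot: [3.125, 0.315, -0.001]
contact_force: [0.9, 0.2, -0.3]
opening: 0.0235
```

```bash
python3 - <<'E'
from h import *
import pickle
p=grab('wrist','w10.png'); o=ctrl.get_obs(); print(o['t'],o['tool_pos'],o['tool_rot'],o['dq'].round(4))
for n,z in(('beam_mid',.075),('meter',0)):
    for q,uv in mark(p,n)[:2]: print(n,q,uv,atz(p,uv,z).round(4))
pickle.dump(p,open('w10.pkl','wb'))
cv2.imwrite('pics/w10c.png',cv2.resize(p['frame'][0:200,190:450],None,fx=3,fy=3,interpolation=2))
E
```

```text
14.7 [0.50178979 0.18281468 0.28137269] [ 3.12540875e+00  3.15135024e-01 -9.53046081e-04] [ 0.0022  0.     -0.0057  0.001  -0.0023  0.0002]
beam_mid 0.77 [316.608 116.32 ] [0.5675 0.1999 0.075 ]
meter 0.56 [320.704 109.88 ] [0.5746 0.1969 0.    ]
```

View pics/w10c.png

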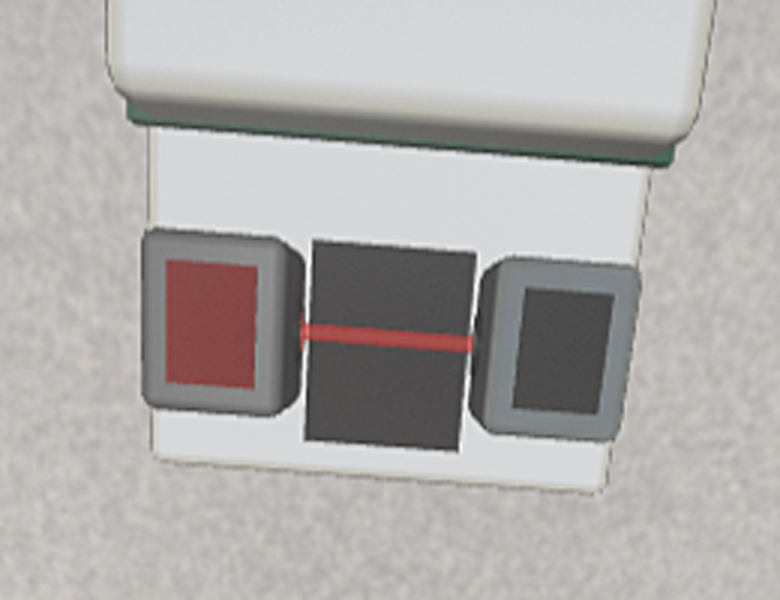

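```bash
python3 - <<'E'
from h import *
import pickle
p=pickle.load(open('w10.pkl','rb'))
f=lambda u,v,z:atz(p,(u/3+190-.33,v/3-.33),z)
def rep(n,a,b,w):
    d=a-b;y=d/np.linalg.norm(d);x=np.array([y[1],-y[0],0])
    print(n,np.linalg.norm(d),'yaw',np.arctan2(-d[0],d[1]),'mid',(a+b)/2+x*w)
rep('patch 120mm',f(211,324,.099),f(563,351,.099),0)
rep('beam 63',f(302,332,.075),f(474,344,.075),0)
rep('front 200',f(155,459,.03),f(603,489,.03),.06)
rep('lampfront',f(270,414,.099),f(496,430,.099),.03)
rep('body',f(125,95,.091),f(690,140,.091),-.07)
E
```

```text
patch 120mm 0.1201920872259259 yaw 0.12737206672131923 mid [0.57258555 0.1981432  0.099     ]
beam 63 0.06306171920717141 yaw 0.1339762968384541 mid [0.57212845 0.19808578 0.075     ]
front 200 0.1938108546947993 yaw 0.13374355090526496 mid [0.57511821 0.19860824 0.03      ]
lampfront 0.07925357975005395 yaw 0.13113164200364952 mid [0.5742672  0.19802091 0.099     ]
body 0.18494275237256974 yaw 0.12957856813992139 mid [0.57187438 0.19575853 0.091     ]
```

Request:
{"fn": "carry_out", "kwargs": {
  "series": [
    [0.187,0.046,0,0,0,1,0],
    [0.187,0.046,0,0,0,1,0],
    [0.187,0.046,0,0,0,1,0],
    [0.187,0.046,0,0,0,1,0],
    [0.187,0.046,0,0,0,1,0],
    [0.187,0.046,0,0,0,1,0],
    [0.187,0.046,0,0,0,1,0],
    [0.187,0.046,0,0,0,1,0],
    [0.187,0.046,0,0,0,1,0],
    [0.187,0.046,0,0,0,1,0],
    [0.187,0.046,0,0,0,1,0],
    [0.187,0.046,0,0,0,1,0]
  ]
}}

```text
t: 16.0
tool_pos: [0.5584, 0.1971, 0.2817]
tool_rot: [2.397, 2.031, -0.0]
contact_force: [0.2, 0.8, -0.9]
opening: 0.0236
```

Request:
{"fn": "carry_out", "kwargs": {
  "series": [
    [0.187,0.046,-0.5,0,0,1,0],
    [0.187,0.046,-0.5,0,0,1,0],
    [0.187,0.046,-0.5,0,0,1,0],
    [0,0,-0.5,0,0,0,0],
    [0,0,-0.3,0,0,0,0],
    [0,0,0,0,0,0,0],
    [0,0,0,0,0,0,0],
    [0,0,0,0,0,0,0]
  ]
}}

```text
t: 16.8
tool_pos: [0.5728, 0.2009, 0.2253]
tool_rot: [2.071, 2.361, 0.002]
contact_force: [-0.1, 0.2, -0.6]
opening: 0.0235
```

```bash
cat > v.py <<'E'
import sys
from h import *
import pickle
t=sys.argv[1]
p=grab('wrist',f'w{t}.png'); o=ctrl.get_obs(); print(o['t'],o['tool_pos'],o['opening'],o['contact_force'])
R=Ro.from_rotvec(o['tool_rot']).as_matrix();print('yaw',np.arctan2(R[1,0],R[0,0]),R[:,2].round(4))
s=grab('side',f's{t}.png');c=grab('scene',f'c{t}.png')
pickle.dump((p,s,c,o),open(f'v{t}.pkl','wb'))
a=cv2.resize(s['frame'][60:210,260:410],(400,400),interpolation=2);b=cv2.resize(c['frame'][110:260,325:475],(400,400),interpolation=2)
cv2.imwrite(f'pics/v{t}.png',np.hstack([a,b]))
E
python3 v.py 11
```

```text
16.85 [0.57283721 0.20097355 0.22540828] 0.02339544220111501 [ 0.46446346 -0.78729907 -0.59309709]
yaw 1.7014752939893514 [ 1.7e-03  4.0e-04 -1.0e+00]
```

View pics/w11.png

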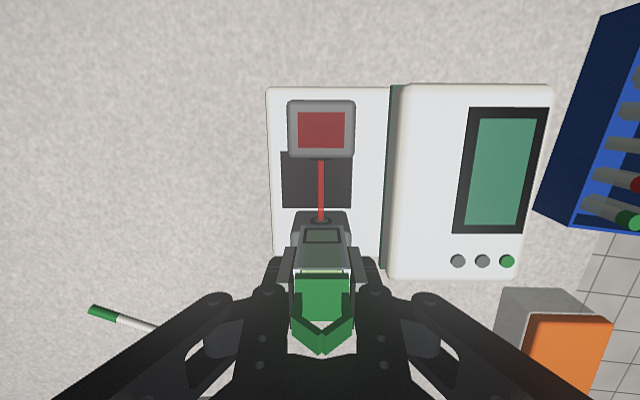

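View pics/v11.png

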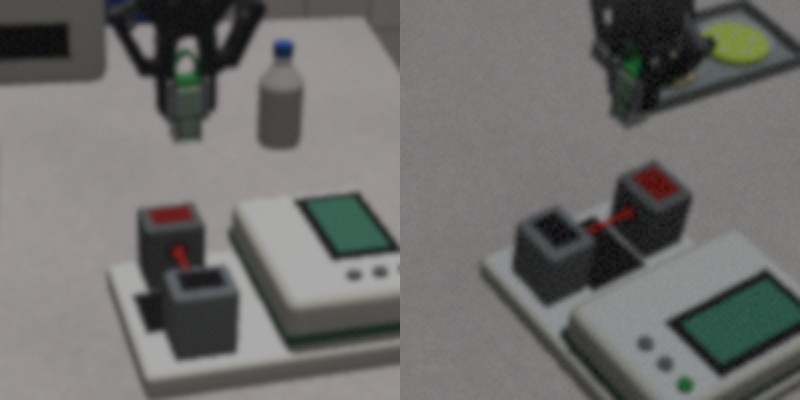

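```bash
python3 - <<'E'
from h import *
import pickle
p,s,c,o=pickle.load(open('v11.pkl','rb'))
T=o['tool_pos'];y=1.7015;x=np.array([np.cos(y),np.sin(y),0]);w=np.array([-x[1],x[0],0]) # jaw dir
for uv in((321,165),(320.3,208)):
    X=atz(p,uv,.075);print('beam pt rel TCP along toolx, w',(X-T)@x,(X-T)@w)
# window centre on near clear face: cell underside = T.z-.0192
wc=T+.012*x-[0,0,.0032];print('window pred',proj(p,wc))
X=atz(p,(322.5,235.5),wc[2]);print('window rel',(X-T)@x,(X-T)@w)
f=cv2.resize(p['frame'][130:360,240:400],None,fx=3.4*0.75,fy=3.4*.75,interpolation=2)
f=cv2.resize(p['frame'][140:300,250:390],None,fx=3.7,fy=3.7,interpolation=2);cv2.imwrite('pics/w11c.png',f)
for k,cam in(('side',s),('scene',c)): print(k,proj(cam,T),proj(cam,T+[0,0,-.019]))
for cam in (s,c):
  for n in('cell','cell_window','cell_loop','beam_mid'): print(n,mark(cam,n)[:1],)
for n,h in(('cell',-.0192),('cell_window',-.0032),('cell_loop',.0578)): print(n,proj(s,T+[0,0,h]),proj(c,T+[0,0,h]))
print(proj(s,[.572,.2,.075]),proj(c,[.572,.2,.075]))
E
```

```text
beam pt rel TCP along toolx, w 0.022799238105347654 0.0005003687109768598
beam pt rel TCP along toolx, w -0.021087592580263777 0.001245792246107416
window pred [[321.95418615 236.15874849]]
window rel 0.012369177919934195 -0.0002822415011470439
side [[329.57973633 103.76895329]] [[329.58196772 111.41605835]]
scene [[410.30343936 146.55092395]] [[408.99197853 152.97535654]]
cell [(0.51, array([329.024, 108.28 ]))]
cell_window [(0.62, array([328.32, 106.8 ]))]
cell_loop [(0.65, array([330.816,  78.8  ]))]
beam_mid [(0.7, array([328.512, 160.2  ]))]
cell [(0.48, array([413.888, 153.68 ]))]
cell_window [(0.5, array([409.024, 148.92 ]))]
cell_loop [(0.48, array([417.6 , 124.72]))]
beam_mid [(0.75, array([404.672, 195.2  ]))]
cell [[329.58199092 111.49564064]] [[408.9783799  153.04197969]]
cell_window [[329.58011608 105.06902716]] [[410.07981204 147.64629929]]
cell_loop [[329.57258834  79.40061256]] [[414.54676792 125.77428928]]
[[329.30440885 160.15776757]] [[400.38285471 192.62303968]]
```

View pics/w11c.png

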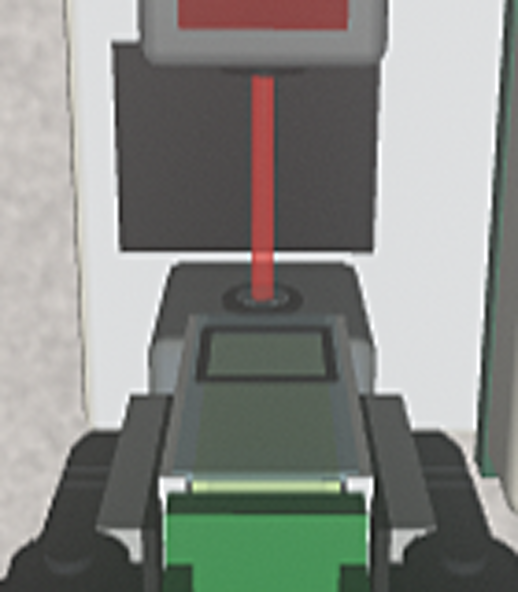

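Request:
{"fn": "carry_out", "kwargs": {
  "series": [
    [-0.05,-0.04,-0.6,0,0,0,0],
    [0,0,-0.8,0,0,0,0],
    [0,0,-0.8,0,0,0,0],
    [0,0,-0.8,0,0,0,0],
    [0,0,-0.6,0,0,0,0],
    [0,0,-0.4,0,0,0,0],
    [0,0,0,0,0,0,0],
    [0,0,0,0,0,0,0],
    [0,0,0,0,0,0,0]
  ]
}}

```text
t: 18.25
tool_pos: [0.5721, 0.2, 0.1257]
tool_rot: [2.07, 2.361, 0.003]
contact_force: [-0.2, 0.3, -0.6]
opening: 0.0235
```

```bash
python3 v.py 12; python3 -c "
import cv2
f=cv2.imread('pics/w12.png');cv2.imwrite('pics/w12c.png',cv2.resize(f[80:300,230:430],None,fx=2.7,fy=2.7,interpolation=2))"
```

```text
18.3 [0.57210524 0.2000573  0.12574881] 0.02354389840027661 [-0.55841765 -0.56289945 -0.61778754]
yaw 1.7018160995545024 [ 2.4e-03  5.0e-04 -1.0e+00]
```

View pics/w12c.png

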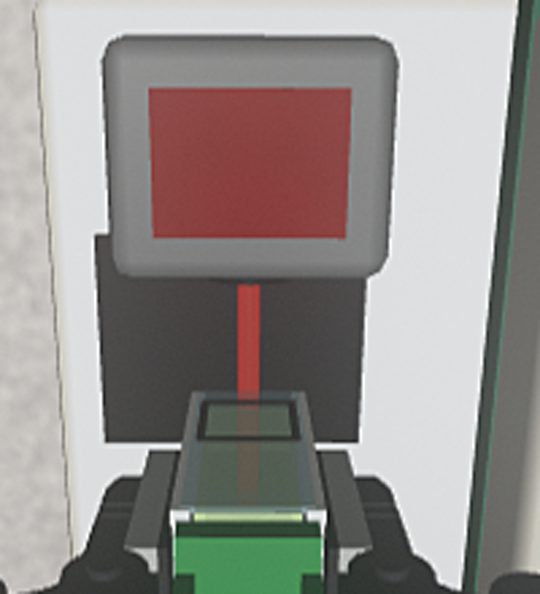

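View pics/v12.png

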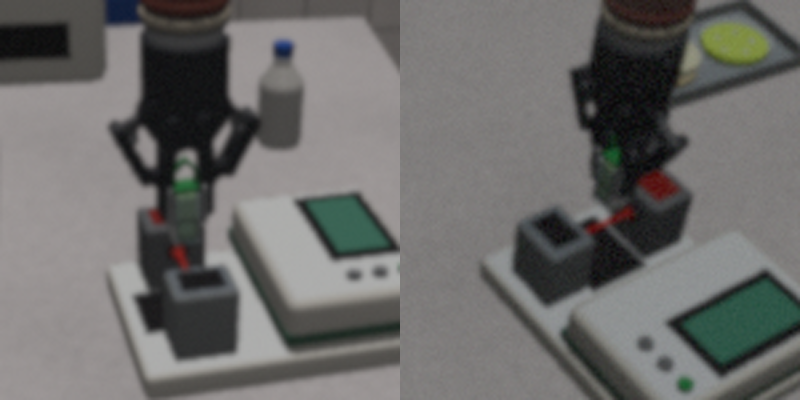

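Request:
{"fn": "carry_out", "kwargs": {
  "series": [
    [0,0,-0.3,0,0,0,0],
    [0,0,-0.3,0,0,0,0],
    [0,0,-0.3,0,0,0,0],
    [0,0,-0.3,0,0,0,0],
    [0,0,-0.3,0,0,0,0],
    [0,0,-0.25,0,0,0,0],
    [0,0,-0.15,0,0,0,0],
    [0,0,0,0,0,0,0],
    [0,0,0,0,0,0,0],
    [0,0,0,0,0,0,0]
  ]
}}

```text
t: 19.4
tool_pos: [0.5716, 0.1999, 0.0774]
tool_rot: [2.071, 2.362, 0.001]
contact_force: [0.4, 0.6, -1.2]
opening: 0.0235
```

```bash
python3 v.py 13; python3 -c "
import cv2
f=cv2.imread('pics/w13.png');cv2.imwrite('pics/w13c.png',cv2.resize(f[80:300,230:430],None,fx=2.7,fy=2.7,interpolation=2))"
```

```text
19.45 [0.5715948  0.19993837 0.0773675 ] 0.0237086619593287 [-0.82192323  0.56806156 -1.8773332 ]
yaw 1.701758743508737 [ 1.e-03  2.e-04 -1.e+00]
```

View pics/w13c.png

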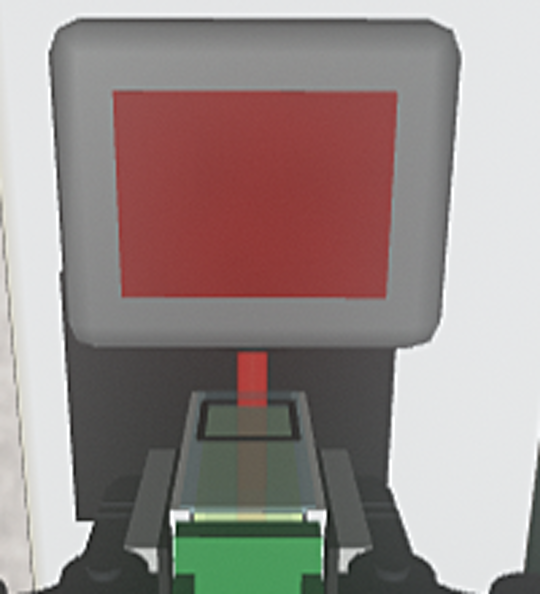

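View pics/v13.png

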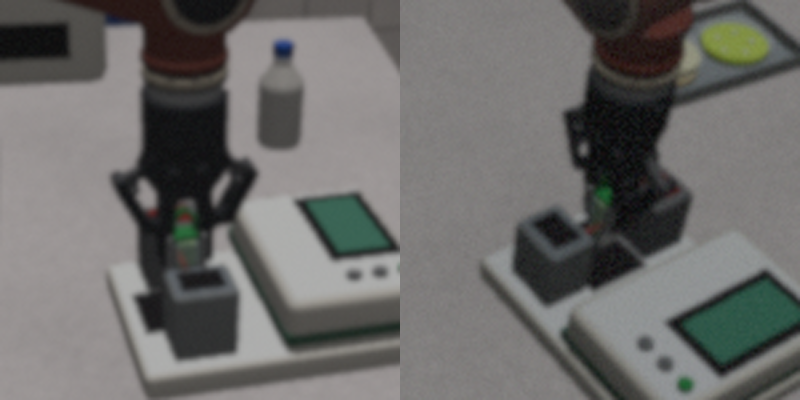

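```bash
python3 - <<'E'
from h import *
import pickle
p,s,c,o=pickle.load(open('v13.pkl','rb'))
T=o['tool_pos'];y=1.7018;x=np.array([np.cos(y),np.sin(y),0])
for h in(0,8,16,24,50): print(h,(proj(p,T+.012*x+[0,0,-.0192+h/1e3])-[230,80])*2.7)
for z in(.072,.075,.078): print('beam at face',z,(proj(p,np.r_[(T+.012*x)[:2],z])-[230,80])*2.7,(proj(p,np.r_[(T+.0315*x)[:2],z])-[230,80])*2.7)
f=p['frame'][170:290,280:370];cv2.imwrite('pics/w13z.png',cv2.resize(f,None,fx=5,fy=5,interpolation=0))
f=s['frame'][115:200,300:360];cv2.imwrite('pics/s13z.png',cv2.resize(f,None,fx=7,fy=7,interpolation=2))
E
```

```text
0 [[247.73047786 391.24523706]]
8 [[247.79975137 405.7913944 ]]
16 [[247.87575008 421.74986443]]
24 [[247.959503   439.33676431]]
50 [[248.30243898 511.35025713]]
beam at face 0.072 [[247.85444    417.27508545]] [[247.8691181 321.0526801]]
beam at face 0.075 [[247.88408472 423.50001107]] [[247.90019569 325.69030058]]
beam at face 0.078 [[247.91483433 429.95696965]] [[247.9324777  330.50766878]]
```

View pics/w13z.png

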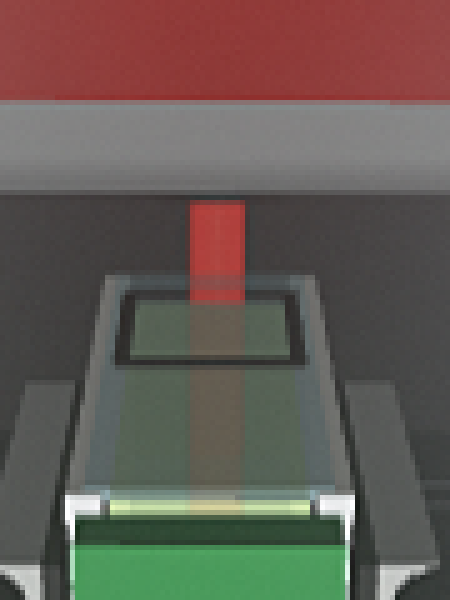

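View pics/s13z.png

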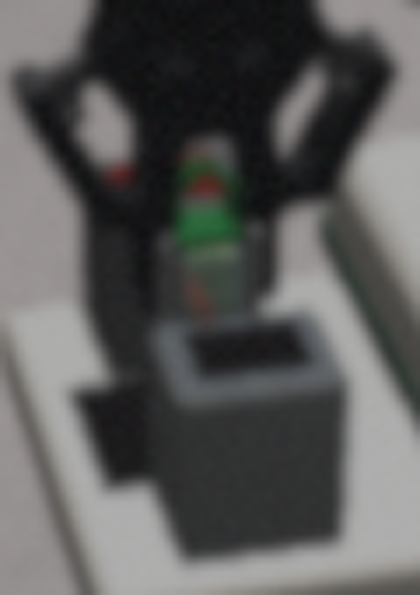

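Request:
{"fn": "carry_out", "kwargs": {
  "series": [
    [0.034,0.004,0.02,0,0,0,0],
    [0,0,0,0,0,0,0],
    [0,0,0,0,0,0,0],
    [0,0,0,0,0,0,0],
    [0,0,0,0,0,0,0],
    [0,0,0,0,0,0,0],
    [0,0,0,0,0,0,0],
    [0,0,0,0,0,0,0]
  ]
}}

```text
t: 20.35
tool_pos: [0.5721, 0.1999, 0.0773]
tool_rot: [-2.071, -2.362, 0.0]
contact_force: [-0.8, 0.7, -0.6]
opening: 0.0238
```

```bash
python3 v.py 14; python3 - <<'E'
from h import *
import pickle
p,s,c,o=pickle.load(open('v14.pkl','rb'))
a=cv2.resize(p['frame'][170:290,280:370],None,fx=4.5,fy=4.5,interpolation=0)[:540,:400]
b=cv2.resize(c['frame'][175:265,140:240],(400,360),interpolation=2);b=np.vstack([b,np.zeros((180,400,3),np.uint8)])
cv2.imwrite('pics/z14.png',np.hstack([a,b]))
print(o['dq'].round(4), mark(c,'cell_amber')[:1] , mark(c,'cell_blue')[:1])
z=[ctrl.get_obs()['tool_pos'] for _ in range(3)];print(z)
E
```

```text
20.4 [0.57202514 0.19992172 0.07726085] 0.023744247025164995 [-0.21586947 -0.01421066 -0.62156491]
yaw 1.7017553227889495 [-1.e-04 -0.e+00 -1.e+00]
[-0.0022 -0.0002 -0.0008 -0.0006 -0.0009  0.0002] [(0.64, array([210.112, 261.4  ]))] [(0.51, array([232.32, 216.92]))]
[array([0.57203717, 0.19994402, 0.07728684]), array([0.57203717, 0.19994402, 0.07728684]), array([0.57203717, 0.19994402, 0.07728684])]
```

View pics/z14.png

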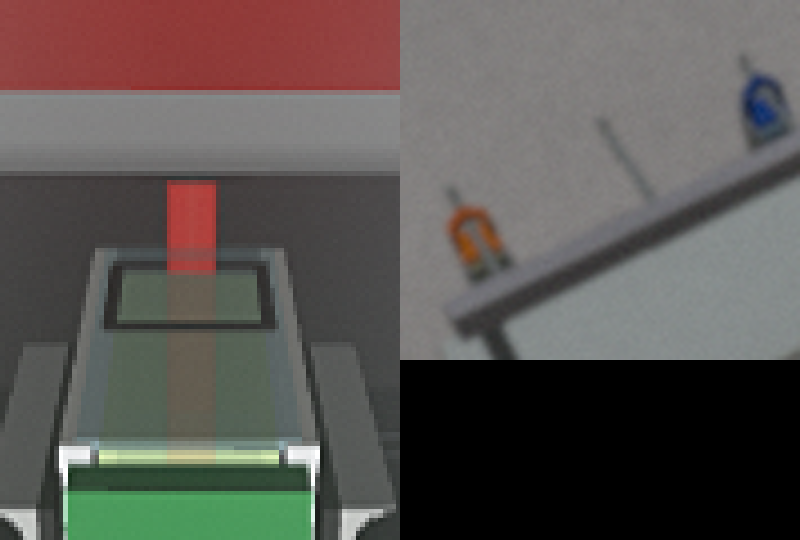

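View pics/s14.png

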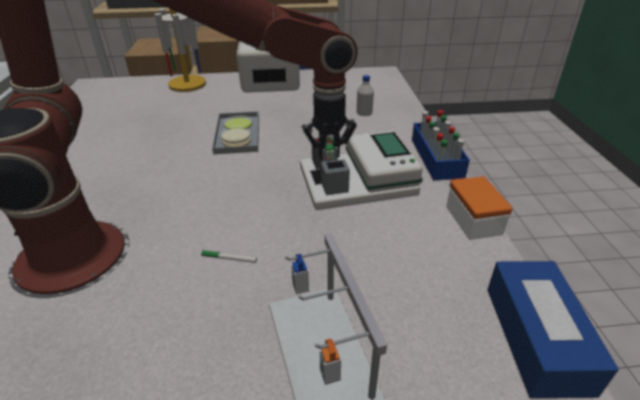

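Request:
{"fn": "carry_out", "kwargs": {
  "series": [
    [0,0,0.036,0,0,0,0],
    [0,0,0,0,0,0,0],
    [0,0,0,0,0,0,0],
    [0,0,0,0,0,0,0],
    [0,0,0,0,0,0,0],
    [0,0,0,0,0,0,0],
    [0,0,0,0,0,0,0],
    [0,0,0,0,0,0,0]
  ]
}}

```text
t: 21.4
tool_pos: [0.572, 0.2, 0.0782]
tool_rot: [-2.071, -2.362, 0.0]
contact_force: [0.0, 0.0, 0.0]
opening: 0.0235
```

```bash
python3 - <<'E'
from h import *
p=grab('wrist','w15.png');o=ctrl.get_obs();print(o['t'],o['tool_pos'],o['opening'],o['dq'].round(3),o['contact_force'])
print(ctrl.finish_job())
E
```

```text
21.45 [0.5720411  0.19995    0.07819239] 0.023054416619495744 [-0.    -0.001  0.001  0.001 -0.    -0.   ] [ 0.58980707 -0.42291462 -0.53847701]
the job is handed in; nothing more can be done
None
```

The green-capped cell is off the middle peg and held still in the meter's beam, and I handed the job in at about 21.5 s of the 43 s allowed. I gripped it only by its white frosted faces. I lifted it 10 mm, drew it about 60 mm straight back along the stand's -x, then carried it high over to the meter, turned it 1.5 rad and lowered it in.

**Beam position:** in the wrist picture, the beam entered within about 0.3 mm of the middle of the window sideways. That picture came just before a last 0.9 mm lift, which I checked only by the arm's reading. The window then worked out at 75.0 mm high, equal to the beam.

**Squareness:** the tool stood vertical. Its yaw was 1.702 rad, matching the meter's measured yaw of about 0.131 rad plus a quarter turn.

**Hold and forces:** the opening read 23 to 24 mm. Contact forces stayed at a few newtons, with no sign of a bump against the meter.

**Other cells:** after the carry, the scene and side pictures showed the amber and blue cells still on their pegs.

**Disagreements:**
- The wrist camera's sideways calibration was about 2 mm off against the fingers, so I aligned the cell to the beam within the picture.
- The network put the amber cell at a different pixel late on (210, 261) than at the start (165, 253). The picture showed it where it had been, so I took that as a misread.
- The bright part of the beam seemed to stop near the window's lower edge in the wrist view. I put that down to the tinted filling, because the beam crosses in front of the frame's lower bar and behind its upper bar.

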